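# Free the seized stage clamp and unload the sample carrier

## Task

The swing clamp on the black round stage has seized over the sample carrier. Break its red wing knob loose with a short firm twist counter-clockwise (seen from above) and turn it on until its finger is right round at the end stop. The knob is bent and runs off-centre, and its bearing is delicate: follow it by feel and never shove it sideways with more than about 12 N. Then lift the carrier out, set it down flat and gently in the blue tray and let go, and leave the other things alone.

Things in the scene. Friction and masses are not known exactly. Their poses are not given: they have to be found in the camera images.
- clamp (a joint): angle of the swing clamp (rad): 0 = seized, finger over the carrier; grows counter-clockwise seen from above; hard stop at 2.09 (120 deg). It sticks hard at 0: about 0.5 to 0.7 N m breaks it loose, with a small jump; then it drags at 0.1 to 0.3 N m up to 0.18 rad, and beyond that turns freely (0.03 N m) and stays where it is left.
- clamp_grip (a point): centre of the red wing knob's grip, 98 mm above the table. The wing is an upright bar 60 mm long along this point's x, 12 mm thick along its y and 30 mm tall: top 12 mm above, underside 18 mm below, over a red flange 32 mm wide on the turning axis. The knob is bent: its upright turning axis is 3 to 7.5 mm from this point, differently each time; the point goes round a small circle.
- carrier_grip (a point): point to grip on the sample carrier, 29 mm above its underside (59 mm above the table at the start). It lies between fences 4 mm tall on a fixed black disc 30 mm thick. Aluminium plate 64 (x) by 40 (y) by 8 mm with an upright white tab, 30 mm along x, 12 mm thick along y, 8 to 42 mm above the underside, centred on this point, 4 mm from the plate's centre towards -x. About 0.12 kg.
- tray_in (a point): centre of the inner floor of the blue tray, fixed, 5 mm above the table. Outside 130 (x) by 110 (y) by 18 mm, walls 5 mm thick, axes along the sides.
- bin: grey tray of the same size as the blue one, not to be used, fixed; origin at the centre of its underside.
- dish_mid (a point): bystander: clear round dish, 80 mm in diameter, 15 mm tall; its centre, 8 mm above its underside.
- vial_mid (a point): bystander: amber glass vial with a white cap, 30 mm in diameter, 55 mm tall, standing; its centre, half-way up.
- plug_mid (a point): bystander: black connector, 45 by 28 by 22 mm with a green nose 20 mm long towards its +x; its centre.
- flex_x (a joint): side deflection (m) of the knob's brass bearing: it is rigid but for a stiff flexure that yields 1 mm per 40 N of net sideways push on the knob, and springs back. It must stay within 0.0003 m (12 N) either way. The pinch of two fingers cancels out; pinching off-centre or turning about a wrong centre does not.
- flex_y (a joint): the same for the direction at right angles to flex_x, 1 mm per 40 N; must stay within 0.0003 m (12 N) either way
Not all that is in view belongs to the job. Of the things shaped like the part that bears tray_in, the blue one is meant. Leave any green look-alike of the part that bears carrier_grip alone.

How it is judged:
By the outcome, as a careful person would: the job done as asked, in the order asked, and still so for the second after the job is handed in, with the robot touching nothing.
It also fails if it takes over 72 s, if anything falls off the work surface, if the arm or the gripper's body presses on something with over 40 N, if the wrist force passes 120 N, or if a joint passes its speed limit or range.

## Robot

A 6-joint arm with a two-finger parallel gripper is mounted at the origin on the work surface. World frame = base frame: x ahead of the robot, y to its left, z up, the work surface at z = 0. Lengths are in m, angles in rad, forces in N, time in s.
With the tool pointing down it reaches from about 0.225 to 0.875 m from the base axis. Payload 3.4 kg.
Tool frame: the origin (TCP) lies at the very end of the fingers, on their centre line; the grasp point (between the pads) lies 19 mm behind it; z points along the fingers, y is the direction in which the jaws open and shut (so a half turn about z gives the same grasp; the last joint's range is limited). The gripper opens to 85 mm and grips with 20 to 120 N. Pads are 22 mm wide; open, the fingers measure 114 mm over their backs; the gripper's body (76 mm by 85 mm) begins 54 mm behind the grasp point. The pads swing forward as they close: fully open they stand 13 mm farther back than shut.
Start: joints at [-1.465, 0.276, 1.505, -0, 1.361, -0.121], TCP at [0.129, -0.56, 0.231] pointing down, gripper open.
Joint ranges: [-2.89, 2.89], [-0.75, 2.08], [0.22, 2.7], [-1.18, 4.32], [0.11, 2.71], [-2.7, 2.7]. Speed limits (rad/s): [2.57, 2.57, 3.14, 3.14, 3.14, 3.14].

## Interface

Orientations are given as a unit quaternion [w, x, y, z].
In Python, from rig import get_state, get_image, camera_model, sign_off gives the robot as it stands. The module is installed in compiled form; this text tells all that it offers.
- The arm moves only by the tool drive_tool, never from a script. Its argument "motion" is text: rows parted by semicolons, each of 7 numbers parted by spaces: the turn, a rotation vector about the tool's x, y, z in degrees, then the shift along the tool's x, y, z in m, then the opening in per cent of the stroke, from 0 (shut) to 100 (fully open). In form: wx wy wz tx ty tz hand; .... A call has 1 to 12 rows; each row shifts and turns the pose as measured when the row begins, along the tool's axes as they then stand; what a row does not reach is not made up. A row lasts 1/8 s, in which the tool goes at most 62.5 mm and 10.7 degrees, less where a joint would pass 70% of its speed; a pose out of reach is approached as far as the arm can. A call is refused whole if a number of a shift passes 0.0625 or a number of a turn 10.7, either way. A call with a gripper value outside its range is refused whole. The fingers move at their own pace and stop on an object; "newtons" is the grip in N (left out, the last holds). Time passes only in rows, so rows that do not move let the fingers close. It gives the time, the measured TCP pose, the force and the opening at its end, in the units of the state.
- get_state(): the state, without advancing time (a new reading comes with each control period).
- get_image(name): name is "side" or "top"; returns (picture, depth): 420x560x3 uint8, red, green, blue; 420x560 float32, m along the optical axis (not along the pixel's ray), 0 where there is no reading.
- camera_model(name): a dict with "camera_matrix" (3x3 intrinsics, pixels), "cam_to_world" (4x4, takes a point from camera to world coordinates). Camera axes: x right, y up, looking along -z (the intrinsics and any distortion apply to the point x, -y, -z); pixel columns grow to the right and rows downward; lengths in m; the calibration is good to about 2 mm. A picture is of the moment at which its call begins. camera_model takes no time and is no camera call.
- sign_off(): hands the job in, once; it reports no verdict.
The state is a dict: "clock": time; "qpos": joint angles; "qd": joint speeds; "effort": joint torques, N m; "position": TCP position; "ee_rot": TCP orientation; "contact_force": force on the tool from outside, world axes, zero at the start; "moment": the same for the moment, N m; "width": finger opening in m.
Only numpy, scipy, OpenCV 4.12 (cv2) and the standard library are available. Lean on these libraries where they do the work, as an engineer would, in place of code of your own. Each camera call takes 0.05 s, during which the arm holds its last target.

## Working session

There is one attempt and no reset: what is moved stays moved. The work goes in short steps, Python scripts to look and compute and a tool call to move; the robot and the scene stay as the last step left them, time stands still between calls to the robot, and variables do not carry over. Pictures are saved under pics/ and viewed, and the job is handed in when it is done.

Besides the shell and the picture viewer there is one more tool, called after "Emit:" in YAML: its name, and indented under it one key for each argument. drive_tool: Moves the arm, as the interface text tells. Its arguments: {"type":"object","properties":{"motion":{"type":"string"},"newtons":{"type":"number"}},"required":["motion"]}

```bash
mkdir -p pics; python3 - <<'E'
from rig import *
import cv2,numpy as np
print(get_state())
for n in("top","side"):
    p,d=get_image(n); cv2.imwrite(f"pics/{n}0.png",p[:,:,::-1]); np.savez(f"{n}0.npz",p=p,d=d)
    m=camera_model(n);print(m)
E
```

```text
{'clock': 0.0, 'qpos': array([-1.46496643e+00,  2.76572837e-01,  1.50615962e+00,  3.54872723e-06,
        1.36070123e+00, -1.21005524e-01]), 'qd': array([-1.07330901e-04,  9.55113985e-05, -2.59350455e-03, -1.39581297e-04,
        3.48110015e-04,  7.58772824e-04]), 'effort': array([ 1.05314706e-03, -4.16774333e+01, -2.45803142e+01, -3.35227833e-04,
        1.05753084e-02, -5.31011480e-06]), 'position': array([ 0.12924966, -0.55972637,  0.2304418 ]), 'ee_rot': array([-9.20477981e-04,  9.93574724e-01,  1.13174290e-01,  8.71960526e-06]), 'contact_force': array([-0.8379216 ,  0.28815672,  0.48103985]), 'moment': array([ 0.05677061,  0.042359  , -0.06211632]), 'width': 0.08555374786476005}
{'camera_matrix': array([[500.32754682,   0.        , 275.86876799],
       [  0.        , 500.32754682, 202.93603064],
       [  0.        ,   0.        ,   1.        ]]), 'cam_to_world': array([[-0.10145865,  0.97286157, -0.20795796,  0.2944735 ],
       [-0.99483267, -0.10000557,  0.01751702,  0.09216253],
       [-0.00375532,  0.20866063,  0.9779809 ,  1.12375775],
       [ 0.        ,  0.        ,  0.        ,  1.        ]])}
{'camera_matrix': array([[477.79335218,   0.        , 271.74742459],
       [  0.        , 477.79335218, 209.4713901 ],
       [  0.        ,   0.        ,   1.        ]]), 'cam_to_world': array([[-0.73597072,  0.44565237, -0.50964798, -0.09581281],
       [-0.6769504 , -0.49468366,  0.54500113,  0.76747451],
       [-0.00923349,  0.74611128,  0.66575724,  0.88426475],
       [ 0.        ,  0.        ,  0.        ,  1.        ]])}
```

View pics/top0.png

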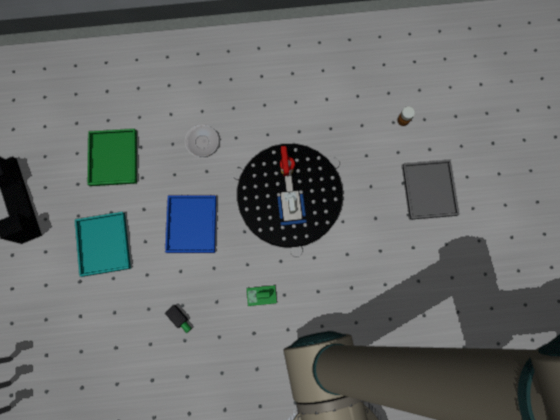

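View pics/side0.png

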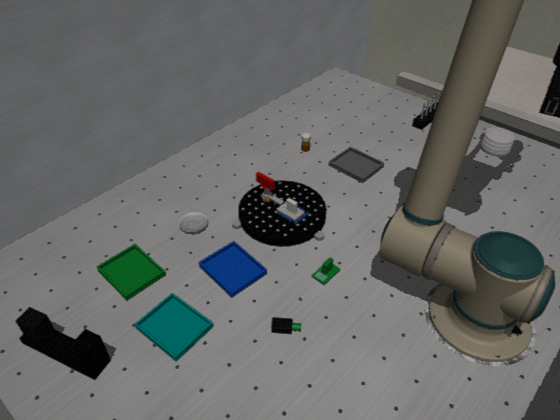

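The top view shows the blue tray at (192,224), the red knob at (287,160), the carrier at (291,206) on the black stage, and a green look-alike at (262,295). The side view shows the same layout. Next I'll measure with depth.

```bash
cat > h.py <<'E'
from rig import *
import cv2,numpy as np
from scipy.spatial.transform import Rotation as R
def cloud(n,d):
    m=camera_model(n);K=m["camera_matrix"];T=m["cam_to_world"]
    v,u=np.mgrid[:d.shape[0],:d.shape[1]]
    P=np.stack([(u-K[0,2])/K[0,0]*d,-(v-K[1,2])/K[1,1]*d,-d],-1)
    return P@T[:3,:3].T+T[:3,3]
def proj(n,X):
    m=camera_model(n);K=m["camera_matrix"];T=m["cam_to_world"]
    c=(np.atleast_2d(X)-T[:3,3])@T[:3,:3]
    return np.stack([K[0,2]+K[0,0]*c[:,0]/-c[:,2],K[1,2]-K[1,1]*c[:,1]/-c[:,2]],1)
def snap(n,tag):
    p,d=get_image(n);cv2.imwrite(f"pics/{n}{tag}.png",p[:,:,::-1]);np.savez(f"{n}{tag}.npz",p=p,d=d);return p,d
def st():
    s=get_state();q=s["ee_rot"];Rm=R.from_quat([q[1],q[2],q[3],q[0]]).as_matrix()
    return s,Rm
E
cat > m.py <<'E'
from h import *
for n in("top","side"):
    z=np.load(f"{n}0.npz");p=z["p"];d=z["d"];P=cloud(n,d)
    hsv=cv2.cvtColor(p,cv2.COLOR_RGB2HSV);H,S,V=[hsv[...,i].astype(int) for i in range(3)]
    red=((H<8)|(H>172))&(S>150)&(V>90)&(d>0)
    X=P[red];print(n,"red",len(X),X.min(0),X.max(0))
    for lo,hi in((.1,.125),(.06,.085)):
        Y=X[(X[:,2]>lo)&(X[:,2]<hi)]
        if len(Y)>5:
            r=cv2.minAreaRect((Y[:,:2]*1000).astype(np.float32));print("  z",lo,len(Y),Y.mean(0),r,np.median(Y[:,2]))
    blue=(abs(H-112)<10)&(S>150)&(d>0)
    nl,lab,stt,_=cv2.connectedComponentsWithStats(blue.astype(np.uint8))
    for i in range(1,nl):
        if stt[i,4]>30:
            Y=P[lab==i];print("  blue",stt[i],np.round(Y.mean(0),4),cv2.minAreaRect((Y[:,:2]*1000).astype(np.float32)),np.percentile(Y[:,2],[5,50,95]))
    r=(slice(185,230),slice(270,312)) if n=="top" else (slice(190,228),slice(270,320))
    for name,msk in(("tab",P[r][...,2]>.064),("plate",(P[r][...,2]>.034)&(P[r][...,2]<.044))):
        Y=P[r][msk];print(" ",name,len(Y),Y.mean(0),cv2.minAreaRect((Y[:,:2]*1000).astype(np.float32)),np.median(Y[:,2]))
    if n=="top":
        s=(slice(140,235),slice(265,315))
    else: s=(slice(165,230),slice(245,325))
    cv2.imwrite(f"pics/{n}crop.png",cv2.resize(p[s][:,:,::-1],None,fx=6,fy=6,interpolation=cv2.INTER_CUBIC))
E
python3 m.py
```

```text
top red 196 [0.57389567 0.02188621 0.02564239] [0.63177038 0.05622684 0.11507617]
  z 0.1 143 [0.6017326  0.04665657 0.10939256] ((602.8220825195312, 46.729957580566406), (57.92026138305664, 11.819661140441895), 0.40575066208839417) 0.10936797213225491
  z 0.06 44 [0.601926   0.03729015 0.07985011] ((602.586181640625, 41.448543548583984), (28.281740188598633, 22.92184066772461), 83.99533081054688) 0.07962133812495442
  blue [300 194   7  23  79] [0.5162 0.0131 0.032 ] ((516.5497436523438, 12.468857765197754), (50.28297424316406, 9.245726585388184), 1.1683499813079834) [0.02678453 0.03233082 0.03631752]
  blue [ 166  196   50   57 2717] [0.5043 0.2689 0.0069] ((502.9555358886719, 268.11822509765625), (108.24724578857422, 127.06233978271484), 84.19931030273438) [0.00193795 0.00559177 0.01842705]
  blue [276 197   7  23  64] [0.5153 0.0661 0.0335] ((514.4616088867188, 65.71112060546875), (49.88872528076172, 7.35805082321167), 3.8583757877349854) [0.02805652 0.03401973 0.03789919]
  blue [280 219  27   7  87] [0.4796 0.0392 0.0324] ((479.1955871582031, 38.95623016357422), (58.24784851074
[... 838 characters left out ...]
 [275 206  35  19 127] [0.4963 0.0475 0.0308] ((507.5804748535156, 39.41815948486328), (65.61349487304688, 70.83969116210938), 1.285570502281189) [0.02603181 0.0305922  0.03458636]
  blue [ 199  241   68   56 2021] [0.503  0.2698 0.0064] ((502.509765625, 271.23382568359375), (110.40007019042969, 131.93267822265625), 83.5067138671875) [0.00116572 0.00462452 0.01706011]
  tab 55 [0.45616057 0.10986635 0.14359676] ((207.29476928710938, 396.4195556640625), (26.199859619140625, 957.8818359375), 40.81147003173828) 0.07021089437827333
  plate 215 [0.51529611 0.04808025 0.03717541] ((530.35400390625, 47.88238525390625), (115.28925323486328, 55.277183532714844), 5.8096160888671875) 0.0366026498544344
```

View pics/topcrop.png

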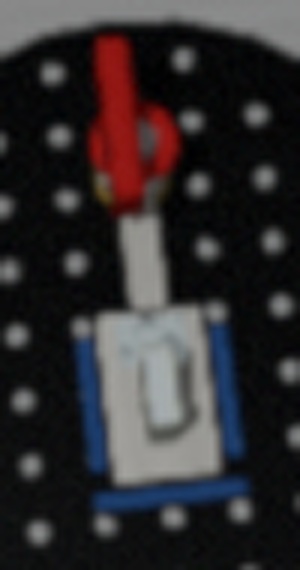

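View pics/sidecrop.png

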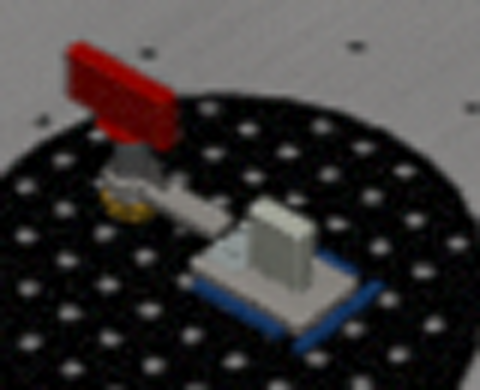

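```bash
python3 - <<'E'
from h import *
for n in("top","side"):
    z=np.load(f"{n}0.npz");p=z["p"];d=z["d"];P=cloud(n,d)
    X=P.reshape(-1,3);C=p.reshape(-1,3)
    w=(abs(X[:,0]-.515)<.06)&(abs(X[:,1]-.043)<.045)
    for name,lo,hi in(("tabtop",.067,.078),("tabside",.045,.067),("plate",.035,.0415)):
        k=w&(X[:,2]>lo)&(X[:,2]<hi)&(C.min(1)>70);Y=X[k]
        print(n,name,len(Y),Y.mean(0).round(4),np.median(Y,0).round(4),cv2.minAreaRect((Y[:,:2]*1000).astype(np.float32)))
        if name!="plate":
            for a in Y[:40]:pass
E
```

```text
top tabtop 78 [0.5138 0.0408 0.0721] [0.5138 0.0407 0.072 ] ((513.6488037109375, 40.64600372314453), (29.301950454711914, 12.051348686218262), 1.322372555732727)
top tabside 90 [0.5506 0.0418 0.0502] [0.5583 0.0423 0.049 ] ((536.6659545898438, 41.123207092285156), (76.69995880126953, 13.287099838256836), 0.26255860924720764)
top plate 351 [0.517  0.0417 0.0379] [0.5159 0.0441 0.0377] ((517.470947265625, 41.90617370605469), (63.40503692626953, 42.080684661865234), 1.388087511062622)
side tabtop 42 [0.5108 0.0436 0.0703] [0.5113 0.0439 0.0704] ((510.7662658691406, 42.28366470336914), (15.009986877441406, 28.72311019897461), 89.74800109863281)
side tabside 97 [0.5256 0.0453 0.0527] [0.5165 0.0465 0.0505] ((534.5732421875, 44.219825744628906), (16.048702239990234, 77.72917938232422), 87.83582305908203)
side plate 143 [0.5127 0.0477 0.037 ] [0.508  0.0494 0.0367] ((515.0804443359375, 44.151817321777344), (64.0364990234375, 39.365928649902344), 6.0379319190979)
```

The crops show the wing's top edge running from (112,38) to (128,210) in the top crop. The flange is centred near (135,145), right of the wing, so the axis sits towards −y. I'll fit wing and flange together.

```bash
cat > fit.py <<'E'
from h import *
from scipy.optimize import minimize
def fit(n,tag,x0):
    z=np.load(f"{n}{tag}.npz");p=z["p"].astype(float)
    red=np.clip((p[...,0]-np.maximum(p[...,1],p[...,2]))/110,0,1)
    c=proj(n,[[x0[0],x0[1],.09]])[0].astype(int);w=26;u0,v0=c-w
    S=8;obs=red[v0:v0+2*w,u0:u0+2*w]
    def render(q):
        x,y,a,ax,ay,th=q
        cs,sn=np.cos(a),np.sin(a)
        im=np.zeros((2*w*S,2*w*S),np.uint8)
        def draw(pts):
            uv=(proj(n,pts)-[u0,v0]+.5)*S-.5
            h=cv2.convexHull(uv.astype(np.float32))
            cv2.fillConvexPoly(im,np.round(h*16).astype(np.int32),255,cv2.LINE_8,4)
        draw([[x+cs*i*.03-sn*j*.006,y+sn*i*.03+cs*j*.006,zz] for i in(-1,1) for j in(-1,1) for zz in(.08,.11)])
        t=np.linspace(0,2*np.pi,40)
        draw([[ax+.016*np.cos(k),ay+.016*np.sin(k),zz] for k in t for zz in(.08,.08-th)])
        im=cv2.GaussianBlur(im,(0,0),S*.45)
        return cv2.resize(im,(2*w,2*w),interpolation=cv2.INTER_AREA)/255.
    f=lambda q:((render(q)-obs)**2).sum()
    best=None
    for da in(-.006,0,.006):
      for db in (-.004,.004):
        q0=np.array([x0[0],x0[1],x0[2],x0[0]+db,x0[1]+da,.004])
        sim=np.vstack([q0]+[q0+np.eye(6)[i]*[.003,.003,.05,.003,.003,.003][i] for i in range(6)])
        r=minimize(f,q0,method="Nelder-Mead",options=dict(initial_simplex=sim,maxiter=400,xatol=1e-5,fatol=1e-3))
        if best is None or r.fun<best.fun:best=r
    q=best.x;print(n,"wing",q[:2].round(4),"yaw",np.degrees(q[2]).round(2),"axis",q[3:5].round(4),"off",((q[3:5]-q[:2])*1000).round(2),"th",q[5].round(4),"res",best.fun.round(2),"of",(obs**2).sum().round(1))
    return q
if __name__=="__main__":
    fit("top","0",[.6025,.0467,.01]);fit("side","0",[.600,.049,.02])
E
python3 fit.py
python3 - <<'E'
from h import *
z=np.load("top0.npz");print(z["p"][150:178:3,280:296].max(2)[:4])
E
```

```text
top wing [0.6044 0.0459] yaw 0.04 axis [0.6019 0.0408] off [-2.54 -5.12] th 0.0021 res 22.41 of 195.9
[[ 46 113 142 146 144 130  84  28   8   7   8   4   6  36  93 118]
 [ 35  90 131 145 145 139 105  53   8   3   7   4   2   4   6   8]
 [ 17  61 116 141 146 143 127  83  37  22  15   9   5   7   6  11]
 [ 26  71 118 143 148 143 133 100  76  83 123 139 117  70  34  80]]Traceback (most recent call last):
  File "fit.py", line 32, in <module>
    fit("top","0",[.6025,.0467,.01]);fit("side","0",[.600,.049,.02])
                                     ~~~^^^^^^^^^^^^^^^^^^^^^^^^^^^^
  File "fit.py", line 27, in fit
    r=minimize(f,q0,method="Nelder-Mead",options=dict(initial_simplex=sim,maxiter=400,xatol=1e-5,fatol=1e-3))
    res = _minimize_neldermead(fun, x0, args, callback, bounds=bounds,
                               **options)
    fxr = func(xr)
    fx = function(np.copy(x), *(wrapper_args + args))
  File "fit.py", line 21, in <lambda>
    f=lambda q:((render(q)-obs)**2).sum()
                 ~~~~~~^^^
  File "fit.py", line 16, in render
    draw([[x+cs*i*.03-sn*j*.006,y+sn*i*.03+cs*j*.006,zz] for i in(-1,1) for j in(-1,1) for zz in(.08,.11)])
    ~~~~^^^^^^^^^^^^^^^^^^^^^^^^^^^^^^^^^^^^^^^^^^^^^^^^^^^^^^^^^^^^^^^^^^^^^^^^^^^^^^^^^^^^^^^^^^^^^^^^^^^
  File "fit.py", line 13, in draw
    uv=(proj(n,pts)-[u0,v0]+.5)*S-.5
        ~~~~^^^^^^^
  File "h.py", line 10, in proj
    m=camera_model(n);K=m["camera_matrix"];T=m["cam_to_world"]
ValueError: time passes only in moves, steps and waits
```

```bash
sed -i 's/^def cloud/import functools\ncamera_model=functools.lru_cache(None)(camera_model)\ndef cloud/' h.py
python3 fit.py
```

```text
top wing [0.6044 0.0459] yaw 0.04 axis [0.6019 0.0408] off [-2.54 -5.12] th 0.0021 res 22.41 of 195.9
side wing [0.6009 0.0484] yaw -6.46 axis [0.6082 0.0332] off [  7.28 -15.11] th 0.0124 res 26.11 of 129.7
```

Emit:
drive_tool:
  motion: "0 0 6.2 0.03 -0.04 0 100;0 0 6.2 0.03 -0.04 0 100;0 0 0 0.036 -0.046 0 100;0 0 0 0.036 -0.046 0 100;0 0 0 0.036 -0.046 0 100;0 0 0 0.036 -0.046 0 100;0 0 0 0.036 -0.046 0 100;0 0 0 0.036 -0.046 0 100;0 0 0 0.036 -0.046 0 100;0 0 0 0.036 -0.046 0 100"
  newtons: 20

```text
clock: 1.35
position: [0.4694, -0.0918, 0.2283]
ee_rot: [-0.002, 1.0, -0.003, 0.0]
contact_force: [1.0, -0.8, 0.6]
width: 0.085
```

Emit:
drive_tool:
  motion: "0 0 -0.8 0.036 -0.04 0.01 40;0 0 0 0.036 -0.04 0.01 40;0 0 0 0.036 -0.04 0.02 40;0 0 0 0.022 -0.018 0.02 40;0 0 0 0 0 0 40;0 0 0 0 0 0 40"

```text
clock: 2.1
position: [0.6032, 0.0559, 0.1651]
ee_rot: [-0.001, 1.0, 0.007, -0.001]
contact_force: [-0.7, 0.3, -0.4]
width: 0.0342
```

```bash
cat > s.py <<'E'
from h import *
s,Rm=st();print("t",s["clock"].__round__(2),"pos",s["position"].round(4),"rv off",(np.degrees(R.from_matrix(Rm@np.diag([1,-1,-1])).as_rotvec())).round(2),"F",s["contact_force"].round(2),"M",s["moment"].round(3),"w",round(s["width"],4),"q6",s["qpos"][5].round(3))
E
python3 s.py; python3 s.py
```

```text
t 2.1 pos [0.6032 0.0559 0.1651] rv off [0.13 0.11 0.86] F [-0.69  0.27 -0.36] M [0.008 0.014 0.003] w 0.0342 q6 1.531
t 2.1 pos [0.6032 0.0559 0.1651] rv off [0.13 0.11 0.86] F [-0.69  0.27 -0.36] M [0.008 0.014 0.003] w 0.0342 q6 1.531
```

Emit:
drive_tool:
  motion: "0 0 0 -0.001 0.009 0.01 40;0 0 0 0 0 0.02 40;0 0 0 0 0 0.02 40;0 0 0 0 0 0 40"

```text
clock: 2.6
position: [0.6001, 0.0409, 0.1159]
ee_rot: [0.0, 1.0, 0.005, 0.0]
contact_force: [-0.2, -0.8, 0.4]
width: 0.034
```

```bash
python3 s.py; python3 - <<'E'
from h import *
for n in("top","side"):
    p,d=snap(n,"1")
    u,v=proj(n,[[.602,.047,.1]])[0].astype(int)
    cv2.imwrite(f"pics/{n}1c.png",cv2.resize(p[v-45:v+45,u-50:u+50,::-1],None,fx=6,fy=6,interpolation=cv2.INTER_CUBIC))
E
```

```text
t 2.6 pos [0.6001 0.0409 0.1159] rv off [-0.01 -0.03  0.58] F [-0.2  -0.78  0.35] M [ 0.023 -0.024  0.012] w 0.034 q6 1.513
```

View pics/side1c.png

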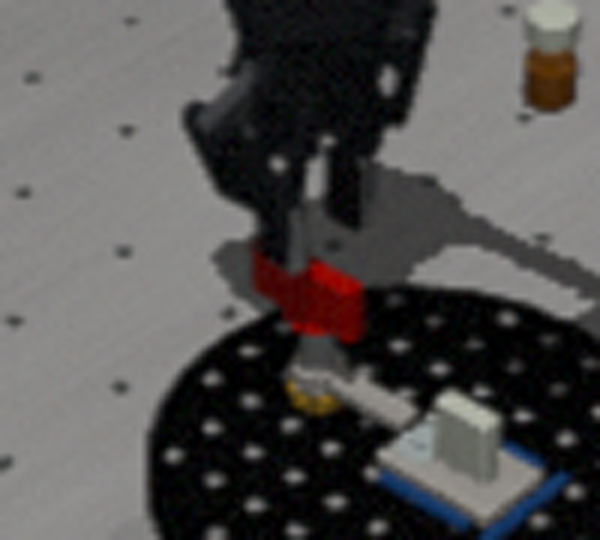

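View pics/top1c.png

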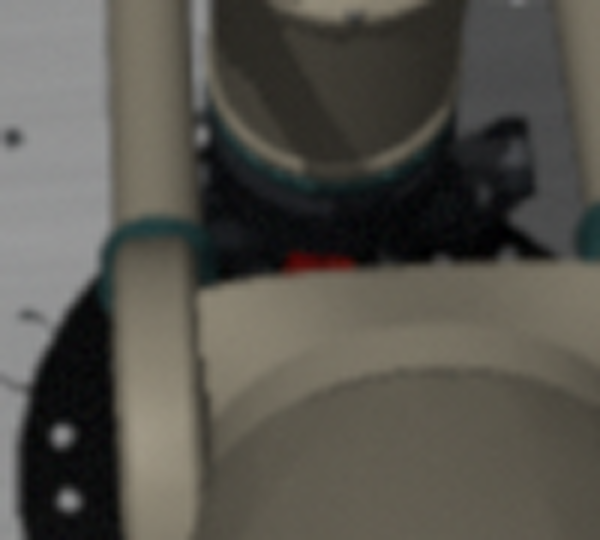

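The side view at (300,270) shows the fingers just above and straddling the red wing. The top view is mostly hidden by the arm. The TCP overshot about 6 mm in y, so I'll correct that before going down.

Emit:
drive_tool:
  motion: "0 0 0 0.002 -0.006 0 40;0 0 0 0 0 0 40;0 0 0 0 0 0 40"

```text
clock: 3.08
position: [0.6052, 0.0472, 0.1203]
ee_rot: [0.0, 1.0, 0.005, 0.005]
contact_force: [1.0, -0.8, -0.9]
width: 0.034
```

Emit:
drive_tool:
  motion: "0 0 0 0 0 0 40"

```text
clock: 3.2
position: [0.6053, 0.0474, 0.1205]
ee_rot: [0.0, 1.0, 0.005, 0.005]
contact_force: [-0.1, -0.1, -0.4]
width: 0.034
```

```bash
python3 s.py; python3 - <<'E'
from h import *
s,_=st();print(s["qd"].round(3))
E
```

```text
t 3.2 pos [0.6053 0.0474 0.1205] rv off [-0.02 -0.55  0.59] F [-0.14 -0.07 -0.44] M [-0.014 -0.019 -0.003] w 0.034 q6 1.524
[-0.001 -0.001 -0.002  0.001  0.001 -0.   ]
```

Emit:
drive_tool:
  motion: "0 0 0 0 0 0 40"

```text
clock: 3.32
position: [0.6053, 0.0474, 0.1206]
ee_rot: [0.0, 1.0, 0.005, 0.005]
contact_force: [-0.3, 0.9, -0.2]
width: 0.0342
```

```bash
python3 s.py
```

```text
t 3.33 pos [0.6053 0.0474 0.1206] rv off [-0.03 -0.56  0.59] F [-0.28  0.88 -0.2 ] M [0.029 0.024 0.02 ] w 0.0342 q6 1.524
```

Emit:
drive_tool:
  motion: "0 -0.5 0 -0.003 0 0.01 40;0 0 0 0 0 0.01 40;0 0 0 0 0 0.008 40;0 0 0 0 0 0 40;0 0 0 0 0 0 40"

```text
clock: 3.95
position: [0.6015, 0.0474, 0.0893]
ee_rot: [0.0, 1.0, 0.005, -0.001]
contact_force: [0.4, 0.4, -0.4]
width: 0.034
```

```bash
python3 s.py
```

```text
t 3.95 pos [0.6015 0.0474 0.0893] rv off [-0.03  0.12  0.6 ] F [ 0.38  0.44 -0.44] M [-0.041  0.012  0.047] w 0.034 q6 1.524
```

Emit:
drive_tool:
  motion: "0 0 0 0 0 0.002 26;0 0 0 0 0 0 26;0 0 0 0 0 0 22;0 0 0 0 0 0 20"

```text
clock: 4.45
position: [0.6021, 0.0473, 0.0881]
ee_rot: [0.0, 1.0, 0.005, -0.0]
contact_force: [1.0, -1.4, 0.8]
width: 0.017
```

```bash
python3 s.py
```

```text
t 4.45 pos [0.6021 0.0473 0.0881] rv off [-0.03  0.02  0.6 ] F [ 0.98 -1.36  0.76] M [-0.013 -0.041 -0.005] w 0.017 q6 1.524
```

Emit:
drive_tool:
  motion: "0 0 0 0 0 0 18.5;0 0 0 0 0 0 18.5"

```text
clock: 4.7
position: [0.6022, 0.0473, 0.0882]
ee_rot: [0.0, 1.0, 0.005, 0.0]
contact_force: [-0.3, -0.8, -0.3]
width: 0.016
```

Emit:
drive_tool:
  motion: "0 0 0 0 0 0 17.5;0 0 0 0 0 0 17.5"

```text
clock: 4.95
position: [0.6022, 0.0471, 0.0883]
ee_rot: [0.0, 1.0, 0.005, 0.0]
contact_force: [-0.4, -0.8, -0.1]
width: 0.0147
```

Emit:
drive_tool:
  motion: "0 0 0 0 0 0 16.8;0 0 0 0 0 0 16.8"

```text
clock: 5.2
position: [0.6022, 0.0469, 0.0883]
ee_rot: [0.001, 1.0, 0.005, 0.0]
contact_force: [-0.3, -1.3, 0.6]
width: 0.0143
```

Emit:
drive_tool:
  motion: "0 0 0 0 0.0008 0 16.8;0 0 0 0 0 0 16.8"

```text
clock: 5.45
position: [0.6022, 0.0463, 0.0882]
ee_rot: [0.0, 1.0, 0.005, 0.0]
contact_force: [0.3, -0.5, 0.3]
width: 0.0144
```

Emit:
drive_tool:
  motion: "0 0 0 0 0 0 16;0 0 0 0 0 0 16"

```text
clock: 5.7
position: [0.6022, 0.0464, 0.0882]
ee_rot: [0.0, 1.0, 0.005, 0.0]
contact_force: [0.1, -0.0, -0.2]
width: 0.0137
```

Emit:
drive_tool:
  motion: "0 0 0 0 0 0 15.4;0 0 0 0 0 0 15.4"

```text
clock: 5.95
position: [0.6022, 0.0463, 0.0882]
ee_rot: [0.0, 1.0, 0.005, 0.0]
contact_force: [0.1, -0.5, 0.3]
width: 0.0133
```

Emit:
drive_tool:
  motion: "0 0 0 0 0 0 14.8;0 0 0 0 0 0 14.8"

```text
clock: 6.2
position: [0.6022, 0.0461, 0.0882]
ee_rot: [0.001, 1.0, 0.005, 0.0]
contact_force: [-0.9, -1.1, -0.2]
width: 0.0124
```

Emit:
drive_tool:
  motion: "0 0 0 0 0 0 14.2;0 0 0 0 0 0 14.2"

```text
clock: 6.45
position: [0.6022, 0.0459, 0.0882]
ee_rot: [0.001, 1.0, 0.005, -0.0]
contact_force: [-0.4, -0.4, 0.7]
width: 0.012
```

Emit:
drive_tool:
  motion: "0 0 0 0 0 0 13.6;0 0 0 0 0 0 13.6"

```text
clock: 6.7
position: [0.6022, 0.0458, 0.0883]
ee_rot: [0.001, 1.0, 0.005, 0.0]
contact_force: [-0.7, -1.5, -0.8]
width: 0.0122
```

Emit:
drive_tool:
  motion: "0 0 0 0 0 0 5;0 0 0 0 0 0 0;0 0 0 0 0 0 0"
  newtons: 30

```text
clock: 7.08
position: [0.6022, 0.0458, 0.0883]
ee_rot: [0.001, 1.0, 0.005, 0.0]
contact_force: [0.3, -1.2, -1.1]
width: 0.0115
```

Emit:
drive_tool:
  motion: "0 0 0 0 0 0 0;0 0 0 0 0 0 0"
  newtons: 80

```text
clock: 7.32
position: [0.6022, 0.0458, 0.0885]
ee_rot: [0.001, 1.0, 0.005, 0.0]
contact_force: [0.0, -1.0, -0.2]
width: 0.0102
```

```bash
python3 s.py
```

```text
t 7.33 pos [0.6022 0.0458 0.0885] rv off [-0.09 -0.01  0.61] F [ 0.   -0.99 -0.25] M [-0.161  0.031  0.04 ] w 0.0102 q6 1.523
```

Emit:
drive_tool:
  motion: "0 0 -2 0 0 0 0"

```text
clock: 7.45
position: [0.6021, 0.0459, 0.0885]
ee_rot: [0.001, 1.0, 0.023, -0.0]
contact_force: [-0.7, -1.3, 0.7]
width: 0.0097
```

```bash
python3 s.py
```

```text
t 7.45 pos [0.6021 0.0459 0.0885] rv off [-0.08  0.    2.68] F [-0.69 -1.35  0.73] M [-0.236  0.077 -0.321] w 0.0097 q6 1.487
```

Emit:
drive_tool:
  motion: "0 0 -2 0 0 0 0"

```text
clock: 7.58
position: [0.602, 0.0459, 0.0885]
ee_rot: [0.001, 0.999, 0.041, -0.0]
contact_force: [-0.2, -1.7, 0.5]
width: 0.0104
```

```bash
python3 s.py
```

```text
t 7.58 pos [0.602  0.0459 0.0885] rv off [-0.07  0.02  4.75] F [-0.15 -1.69  0.51] M [-0.135  0.067 -0.365] w 0.0104 q6 1.45
```

Emit:
drive_tool:
  motion: "0 0 -2.5 0 0 0 0"
  newtons: 110

```text
clock: 7.7
position: [0.6018, 0.0459, 0.0886]
ee_rot: [0.0, 0.998, 0.064, -0.0]
contact_force: [-1.4, -1.5, 1.7]
width: 0.0094
```

```bash
python3 s.py
```

```text
t 7.7 pos [0.6018 0.0459 0.0886] rv off [-0.05  0.04  7.37] F [-1.38 -1.46  1.66] M [-0.175  0.163 -0.316] w 0.0094 q6 1.404
```

```bash
python3 - <<'E'
from h import *
for n in("side",):
    p,d=snap(n,"2")
    u,v=proj(n,[[.59,.047,.08]])[0].astype(int)
    a=[cv2.resize(x[v-30:v+35,u-30:u+35,::-1],None,fx=6,fy=6,interpolation=cv2.INTER_CUBIC) for x in (np.load("side0.npz")["p"],p)]
    cv2.imwrite(f"pics/{n}2c.png",np.hstack(a))
E
python3 s.py
```

```text
t 7.75 pos [0.6018 0.0459 0.0886] rv off [-0.06  0.04  7.44] F [-0.83 -0.4   1.86] M [-0.146  0.168 -0.172] w 0.0095 q6 1.403
```

View pics/side2c.png

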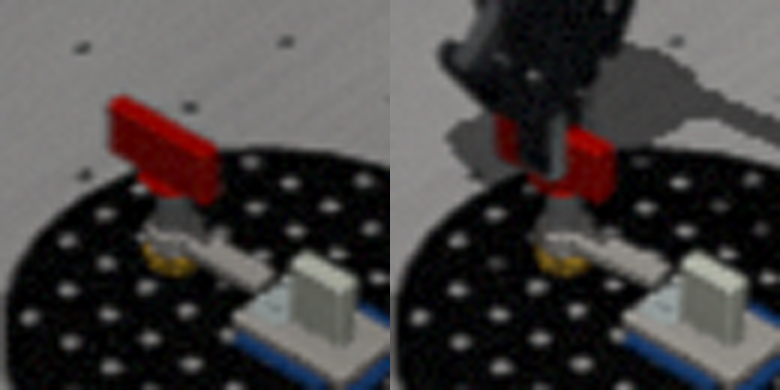

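The finger has turned slightly in the right half of the picture, at about (277,275), and the moment has dropped, so the clamp has broken loose. I'll keep turning with the shift for the estimated axis.

Emit:
drive_tool:
  motion: "0 0 -4 -0.0004 -0.0002 0 0;0 0 -4 -0.0004 -0.0002 0 0"

```text
clock: 8.0
position: [0.6008, 0.0459, 0.0886]
ee_rot: [0.001, 0.991, 0.137, -0.0]
contact_force: [-0.1, -0.5, -0.0]
width: 0.0099
```

```bash
python3 s.py
```

```text
t 8.0 pos [0.6008 0.0459 0.0886] rv off [-0.08  0.05 15.77] F [-0.09 -0.51 -0.02] M [-0.234  0.118 -0.088] w 0.0099 q6 1.258
```

Emit:
drive_tool:
  motion: "0 0 -5 -0.0004 -0.0002 0 0;0 0 -5 -0.0004 -0.0002 0 0;0 0 0 0 0 0 0"

```text
clock: 8.38
position: [0.5999, 0.0458, 0.0886]
ee_rot: [0.001, 0.974, 0.227, -0.001]
contact_force: [-1.1, -1.0, 1.8]
width: 0.0095
```

```bash
python3 s.py|tee -a log.txt
```

```text
t 8.38 pos [0.5999 0.0458 0.0886] rv off [-0.12  0.07 26.22] F [-1.06 -1.01  1.78] M [-0.125  0.091 -0.052] w 0.0095 q6 1.076
```

Emit:
drive_tool:
  motion: "0 0 -5 -0.0004 -0.0002 0 0;0 0 -5 -0.0004 -0.0002 0 0;0 0 0 0 0 0 0"

```text
clock: 8.75
position: [0.599, 0.0455, 0.0886]
ee_rot: [0.001, 0.95, 0.312, -0.001]
contact_force: [-0.6, -0.8, 0.4]
width: 0.0094
```

```bash
python3 s.py|tee -a log.txt
```

```text
t 8.75 pos [0.599  0.0455 0.0886] rv off [-0.15  0.1  36.32] F [-0.57 -0.81  0.44] M [-0.172  0.054  0.007] w 0.0094 q6 0.901
```

Emit:
drive_tool:
  motion: "0 0 -6 -0.0005 -0.0002 0 0;0 0 -6 -0.0005 -0.0002 0 0;0 0 -6 -0.0005 -0.0002 0 0;0 0 0 0 0 0 0"

```text
clock: 9.25
position: [0.5976, 0.0446, 0.0885]
ee_rot: [0.001, 0.89, 0.457, -0.001]
contact_force: [-0.7, -0.2, 0.1]
width: 0.0095
```

```bash
python3 s.py|tee -a log.txt
```

```text
t 9.25 pos [0.5976 0.0446 0.0885] rv off [-0.18  0.14 54.35] F [-0.75 -0.16  0.15] M [-0.156  0.07   0.034] w 0.0095 q6 0.585
```

Emit:
drive_tool:
  motion: "0 0 -6 -0.0005 -0.0002 0 0;0 0 -6 -0.0005 -0.0002 0 0;0 0 -6 -0.0005 -0.0002 0 0;0 0 0 0 0 0 0"

```text
clock: 9.75
position: [0.5965, 0.0433, 0.0886]
ee_rot: [0.002, 0.808, 0.589, -0.001]
contact_force: [-0.7, -0.8, 1.3]
width: 0.0094
```

```bash
python3 s.py|tee -a log.txt
```

```text
t 9.75 pos [0.5965 0.0433 0.0886] rv off [-0.2   0.18 72.15] F [-0.66 -0.76  1.3 ] M [-0.198  0.056  0.005] w 0.0094 q6 0.273
```

Emit:
drive_tool:
  motion: "0 0 -6 -0.0005 -0.0002 0 0;0 0 -6 -0.0005 -0.0002 0 0;0 0 -6 -0.0005 -0.0002 0 0;0 0 0 0 0 0 0"

```text
clock: 10.25
position: [0.5959, 0.0418, 0.0886]
ee_rot: [0.002, 0.708, 0.706, -0.002]
contact_force: [-0.5, -1.1, 1.9]
width: 0.0095
```

```bash
python3 s.py|tee -a log.txt
```

```text
t 10.25 pos [0.5959 0.0418 0.0886] rv off [-0.21  0.22 89.83] F [-0.49 -1.09  1.87] M [-0.22   0.153  0.058] w 0.0095 q6 -0.038
```

Emit:
drive_tool:
  motion: "0 0 -6 -0.0005 -0.0002 0 0;0 0 -6 -0.0005 -0.0002 0 0;0 0 -6 -0.0005 -0.0002 0 0;0 0 0 0 0 0 0"

```text
clock: 10.75
position: [0.5958, 0.0402, 0.0886]
ee_rot: [0.002, 0.592, 0.806, -0.002]
contact_force: [-0.2, -0.6, 0.6]
width: 0.0096
```

```bash
python3 s.py|tee -a log.txt
python3 - <<'E'
import numpy as np
D=np.array([[.61,602.2,45.8],[15.77,600.8,45.9],[26.22,599.9,45.8],[36.32,599,45.5],[54.35,597.6,44.6],[72.15,596.5,43.3]])
t=np.radians(D[:,0]);A=[];b=[]
for k,x,y in zip(t,D[:,1],D[:,2]):
    c,s=np.cos(k),np.sin(k);A+=[[1,0,c,-s],[0,1,s,c]];b+=[x,y]
r=np.linalg.lstsq(np.array(A),np.array(b),rcond=None);print(r[0],r[1])
E
```

```text
t 10.75 pos [0.5958 0.0402 0.0886] rv off [ -0.22   0.26 107.44] F [-0.16 -0.61  0.6 ] M [-0.183  0.121  0.027] w 0.0096 q6 -0.347
[601.09333559  40.61352602   1.18288516   5.17607815] [0.00554399]
```

Emit:
drive_tool:
  motion: "0 0 -5 -0.0004 -0.0001 0 0;0 0 -5 -0.0004 -0.0001 0 0;0 0 0 0 0 0 0"

```text
clock: 11.12
position: [0.5959, 0.0393, 0.0886]
ee_rot: [0.002, 0.522, 0.853, -0.002]
contact_force: [-0.7, -0.5, 1.0]
width: 0.0095
```

```bash
python3 s.py|tee -a log.txt
```

```text
t 11.12 pos [0.5959 0.0393 0.0886] rv off [ -0.22   0.29 117.  ] F [-0.67 -0.47  0.98] M [-0.231  0.043  0.014] w 0.0095 q6 -0.516
```

Emit:
drive_tool:
  motion: "0 0 -2.5 -0.0002 -0.0001 0 0;0 0 0 0 0 0 0"

```text
clock: 11.38
position: [0.596, 0.0391, 0.0886]
ee_rot: [0.002, 0.506, 0.862, -0.002]
contact_force: [0.9, -0.8, 0.3]
width: 0.01
```

```bash
python3 s.py|tee -a log.txt
```

```text
t 11.38 pos [0.596  0.0391 0.0886] rv off [ -0.22   0.3  119.14] F [ 0.92 -0.77  0.34] M [-0.255  0.004  0.055] w 0.01 q6 -0.553
```

Emit:
drive_tool:
  motion: "0 0 -2 -0.0002 0 0 0;0 0 0 0 0 0 0"

```text
clock: 11.62
position: [0.596, 0.039, 0.0886]
ee_rot: [0.001, 0.492, 0.871, -0.002]
contact_force: [-0.2, -1.4, 0.7]
width: 0.0091
```

```bash
python3 s.py|tee -a log.txt
```

```text
t 11.62 pos [0.596  0.039  0.0886] rv off [ -0.2    0.3  121.05] F [-0.21 -1.44  0.69] M [-0.296  0.036 -0.208] w 0.0091 q6 -0.587
```

Emit:
drive_tool:
  motion: "0 0 -2 -0.0001 0 0 0;0 0 0 0 0 0 0"

```text
clock: 11.88
position: [0.5961, 0.0389, 0.0886]
ee_rot: [0.001, 0.477, 0.879, -0.002]
contact_force: [0.7, -1.1, 1.4]
width: 0.0095
```

```bash
python3 s.py|tee -a log.txt
```

```text
t 11.88 pos [0.5961 0.0389 0.0886] rv off [ -0.18   0.28 122.98] F [ 0.74 -1.11  1.38] M [-0.312  0.053 -0.646] w 0.0095 q6 -0.621
```

The moment has risen to 0.65 N m, so the finger is at the end stop. I'll relax the twist and then open slowly.

Emit:
drive_tool:
  motion: "0 0 2 0 0 0 0;0 0 0 0 0 0 0"
  newtons: 40

```text
clock: 12.12
position: [0.5961, 0.039, 0.0886]
ee_rot: [0.001, 0.493, 0.87, -0.002]
contact_force: [-0.9, -1.4, 0.7]
width: 0.0093
```

```bash
python3 s.py|tee -a log.txt
```

```text
t 12.12 pos [0.5961 0.039  0.0886] rv off [ -0.18   0.27 120.89] F [-0.91 -1.37  0.65] M [-0.191  0.006 -0.145] w 0.0093 q6 -0.585
```

Emit:
drive_tool:
  motion: "0 0 0 0 0 0 20;0 0 0 0 0 0 40;0 0 0 0 0 0 40;0 0 0 0 0 -0.01 40;0 0 0 0 0 -0.03 40;0 0 0 0 0 -0.03 40;0 0 0 0 0 -0.04 40;0 0 0 0 0 0 40"
  newtons: 20

```text
clock: 13.12
position: [0.5968, 0.0406, 0.2041]
ee_rot: [0.002, 0.492, 0.87, -0.001]
contact_force: [-0.3, -0.2, -0.3]
width: 0.0341
```

```bash
python3 s.py; python3 - <<'E'
from h import *
for n in("top","side"):
    p,d=snap(n,"3")
    u,v=proj(n,[[.57,.047,.06]])[0].astype(int)
    cv2.imwrite(f"pics/{n}3c.png",cv2.resize(p[v-45:v+45,u-50:u+50,::-1],None,fx=6,fy=6,interpolation=cv2.INTER_CUBIC))
E
```

```text
t 13.12 pos [0.5968 0.0406 0.2041] rv off [-2.60e-01  1.00e-01  1.21e+02] F [-0.28 -0.17 -0.3 ] M [-0.061  0.002  0.014] w 0.0341 q6 -0.587
```

View pics/side3c.png

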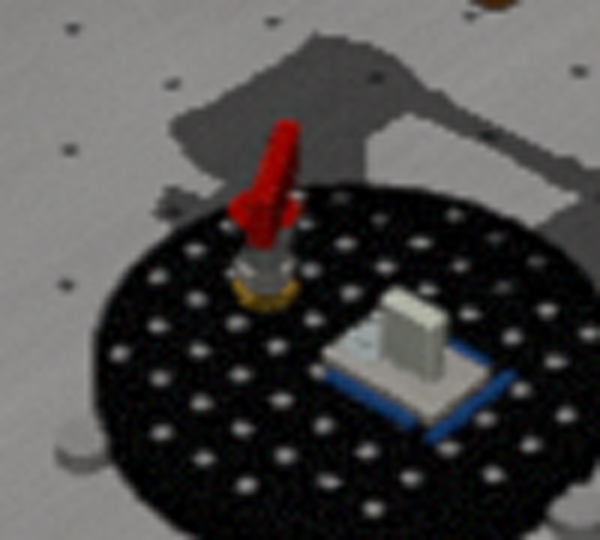

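The side view shows the knob turned right round at (265,190) and the finger gone from over the carrier. The carrier is undisturbed, with its tab at (413,335). Next I'll turn the tool to the tab's yaw and move over it.

Emit:
drive_tool:
  motion: "0 0 -10 0 0 0 40;0 0 -10 0 0 0 40;0 0 -10 0 0 0 40;0 0 -10 0 0 0 40;0 0 -10 0 0 0 40;0 0 -9 0 0 0 40;0 0 0 0.04 0 0 40;0 0 0 0.04 0 0 40;0 0 0 0 0 0 40;0 0 0 0 0 0 40"

```text
clock: 14.48
position: [0.5027, 0.0383, 0.1866]
ee_rot: [-0.018, -0.018, 1.0, -0.0]
contact_force: [-0.5, 0.2, -0.1]
width: 0.0342
```

```bash
python3 s.py
```

```text
t 14.47 pos [0.5027 0.0383 0.1866] rv off [-3.2300e+00 -3.0000e-02 -1.7795e+02] F [-0.53  0.2  -0.13] M [ 0.058 -0.027  0.003] w 0.0342 q6 -1.665
```

```bash
cat > go.py <<'E'
import sys
from h import *
s,Rm=st();x,y,z,yaw=map(float,sys.argv[1:5]);a=np.radians(yaw)
G=R.from_euler("z",a).as_matrix()@np.diag([1,-1,-1])
rv=np.degrees(R.from_matrix(Rm.T@G).as_rotvec())
print("turn",rv.round(2),"shift(tool now)",(Rm.T@(np.array([x,y,z])-s["position"])).round(4),"shift after turn",(G.T@(np.array([x,y,z])-s["position"])).round(4),"F",s["contact_force"].round(1),"M",s["moment"].round(2),"pos",s["position"].round(4))
E
python3 go.py .513 .0405 .1 181.4
```

```text
turn [ 0.01 -2.08  0.62] shift(tool now) [-0.0135  0.0018  0.0861] shift after turn [-0.0103  0.002   0.0866] F [-0.5  0.2 -0.1] M [ 0.06 -0.03  0.  ] pos [0.5027 0.0383 0.1866]
```

Emit:
drive_tool:
  motion: "0 -2.1 0.6 -0.011 0.002 0.02 40;0 0 0 0 0 0.025 40;0 0 0 0 0 0.025 40;0 0 0 0 0 0.01 40;0 0 0 0 0 0 40;0 0 0 0 0 0 40"

```text
clock: 15.22
position: [0.5193, 0.0406, 0.1029]
ee_rot: [0.002, -0.012, 1.0, 0.0]
contact_force: [0.3, 0.1, 0.6]
width: 0.0342
```

```bash
python3 go.py .513 .0405 .085 181.4
```

```text
turn [ 0.01  0.24 -0.01] shift(tool now) [0.0064 0.0001 0.0179] shift after turn [0.0063 0.0001 0.0179] F [0.3 0.1 0.6] M [-0.    0.01  0.04] pos [0.5193 0.0406 0.1029]
```

Emit:
drive_tool:
  motion: "0 0.2 0 0.006 0 0.008 40;0 0 0 0 0 0.008 40;0 0 0 0 0 0 40;0 0 0 0 0 0 40"

```text
clock: 15.72
position: [0.514, 0.0404, 0.0875]
ee_rot: [0.002, -0.012, 1.0, -0.0]
contact_force: [-0.5, 0.8, 1.0]
width: 0.0339
```

```bash
python3 go.py .513 .0405 .044 181.4; python3 - <<'E'
from h import *
p,d=snap("side","4")
u,v=proj("side",[[.513,.041,.06]])[0].astype(int)
cv2.imwrite(f"pics/side4c.png",cv2.resize(p[v-45:v+45,u-50:u+50,::-1],None,fx=6,fy=6,interpolation=cv2.INTER_CUBIC))
E
```

```text
turn [-0.    0.22 -0.01] shift(tool now) [0.0011 0.0001 0.0435] shift after turn [0.001  0.0001 0.0435] F [-0.5  0.8  1. ] M [-0.    0.01  0.04] pos [0.514  0.0404 0.0875]
```

View pics/side4c.png

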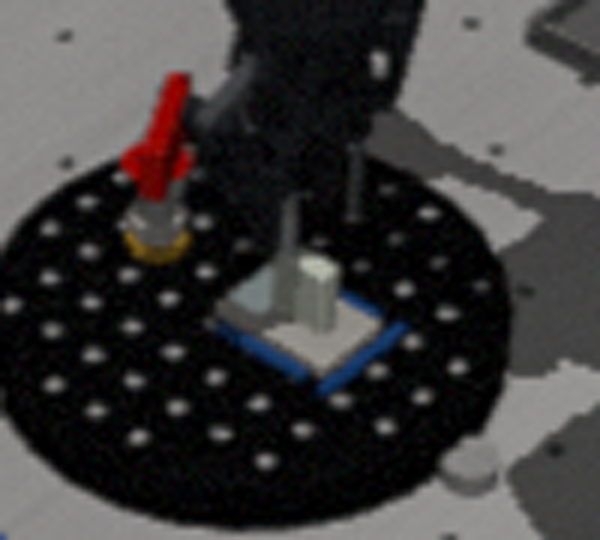

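The side view shows the fingers straddling the tab at (318,290), and the knob at (160,160) is clear. I'll go down.

Emit:
drive_tool:
  motion: "0 0.2 0 0.001 0 0.014 40;0 0 0 0 0 0.014 40;0 0 0 0 0 0.01 40;0 0 0 0 0 0 40;0 0 0 0 0 0 40"

```text
clock: 16.4
position: [0.5126, 0.0404, 0.0461]
ee_rot: [-0.001, -0.012, 1.0, -0.0]
contact_force: [0.1, -0.1, -0.2]
width: 0.0343
```

```bash
python3 go.py .513 .0405 .044 181.4
```

```text
turn [-0.   -0.07 -0.01] shift(tool now) [-0.0004  0.0001  0.0021] shift after turn [-0.0004  0.0001  0.0021] F [ 0.1 -0.1 -0.2] M [0.04 0.05 0.04] pos [0.5126 0.0404 0.0461]
```

Emit:
drive_tool:
  motion: "0 0 0 0 0 0.002 24;0 0 0 0 0 0 18;0 0 0 0 0 0 16;0 0 0 0 0 0 14;0 0 0 0 0 0 10;0 0 0 0 0 0 0;0 0 0 0 0 0 0"
  newtons: 30

```text
clock: 17.27
position: [0.5134, 0.0403, 0.0449]
ee_rot: [0.0, -0.012, 1.0, -0.0]
contact_force: [-0.6, -0.0, 0.0]
width: 0.0115
```

```bash
python3 go.py .513 .0405 .1 181.4
```

```text
turn [-0.01  0.05 -0.01] shift(tool now) [ 0.0003  0.0002 -0.0551] shift after turn [ 0.0004  0.0002 -0.0551] F [-0.6 -0.   0. ] M [-0.05  0.03  0.01] pos [0.5134 0.0403 0.0449]
```

Emit:
drive_tool:
  motion: "0 0 0 0 0 -0.005 0;0 0 0 0 0 -0.01 0;0 0 0 0 0 -0.02 0;0 0 0 0 0 -0.025 0;0 0 0 0 0 -0.02 0;0 0 0 0 0 0 0;0 0 0 0 0 0 0"
  newtons: 40

```text
clock: 18.15
position: [0.5125, 0.0405, 0.129]
ee_rot: [0.0, -0.012, 1.0, 0.0]
contact_force: [0.1, -0.7, -2.0]
width: 0.0115
```

```bash
python3 go.py .503 .269 .13 174; python3 - <<'E'
from h import *
for n in("side",):
    p,d=snap(n,"5"); cv2.imwrite("pics/side5c.png",cv2.resize(p[140:330,150:360,::-1],None,fx=3,fy=3))
z=np.load("top0.npz");p=z["p"];d=z["d"];P=cloud("top",d)
for n,cc in(("top",None),("side",None)):
    z=np.load(f"{n}0.npz");p=z["p"];d=z["d"];P=cloud(n,d)
    hsv=cv2.cvtColor(p,cv2.COLOR_RGB2HSV);H,S=hsv[...,0].astype(int),hsv[...,1]
    b=(abs(H-112)<10)&(S>150)&(d>0)&(P[...,1]>.18)&(P[...,2]>.012)
    Y=P[b];print(n,len(Y),cv2.minAreaRect((Y[:,:2]*1000).astype(np.float32)))
E
```

```text
turn [0.   0.01 7.4 ] shift(tool now) [ 0.0039  0.2286 -0.001 ] shift after turn [ 0.0333  0.2262 -0.001 ] F [ 0.1 -0.7 -2. ] M [-0.01  0.04 -0.02] pos [0.5125 0.0405 0.129 ]
top 440 ((536.9456787109375, 453.3691101074219), (500.4588928222656, 176.67601013183594), 74.1773681640625)
side 596 ((482.27978515625, 487.3341369628906), (531.3289184570312, 285.6005554199219), 75.81826782226562)
```

View pics/side5c.png

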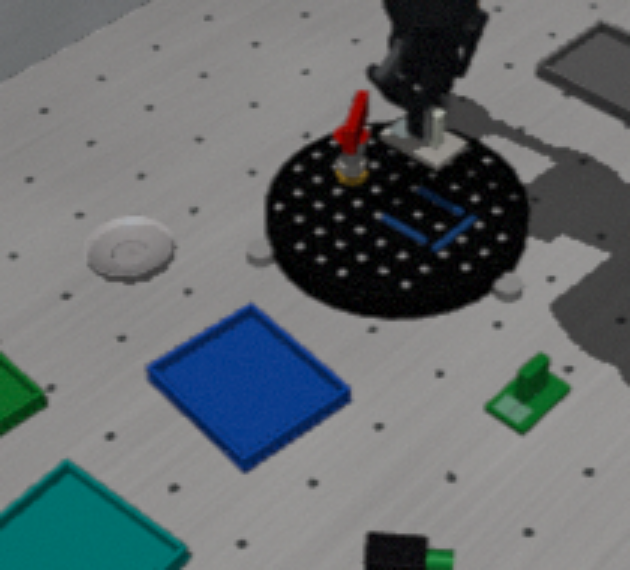

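The carrier hangs level in the gripper at (430,140) and the blue tray is at (250,385). The fences are empty and the other things are undisturbed. I'll carry it over.

Emit:
drive_tool:
  motion: "0 0 3.7 0 0 0 0;0 0 3.7 0 0 0 0;0 0 0 0.004 0.02 0 0;0 0 0 0.007 0.04 0 0;0 0 0 0.007 0.045 0 0;0 0 0 0.007 0.045 0 0;0 0 0 0.006 0.035 0 0;0 0 0 0.003 0.02 0 0;0 0 0 0.001 0.01 0 0;0 0 0 0 0 0 0;0 0 0 0 0 0 0"

```text
clock: 19.58
position: [0.4959, 0.2618, 0.118]
ee_rot: [-0.009, 0.056, 0.998, -0.003]
contact_force: [-0.5, 0.2, -1.0]
width: 0.0121
```

```bash
python3 go.py .499 .269 .06 174
```

```text
turn [-0.4  -1.02 -0.41] shift(tool now) [-0.0033  0.0079  0.0579] shift after turn [-0.0023  0.0074  0.058 ] F [-0.5  0.2 -1. ] M [ 0.03 -0.01  0.07] pos [0.4959 0.2618 0.118 ]
```

Emit:
drive_tool:
  motion: "-0.4 -1 -0.4 -0.002 0.007 0.01 0;0 0 0 0 0 0.015 0;0 0 0 0 0 0.015 0;0 0 0 0 0 0.015 0;0 0 0 0 0 0.005 0;0 0 0 0 0 0 0;0 0 0 0 0 0 0"

```text
clock: 20.45
position: [0.499, 0.2648, 0.0541]
ee_rot: [-0.001, 0.054, 0.999, -0.001]
contact_force: [0.8, 0.1, -2.5]
width: 0.0115
```

```bash
python3 go.py .499 .269 .03 174;  python3 - <<'E'
from h import *
p,d=snap("side","6"); cv2.imwrite("pics/side6c.png",cv2.resize(p[190:310,170:300,::-1],None,fx=5,fy=5,interpolation=cv2.INTER_CUBIC))
E
```

```text
turn [-0.12 -0.08 -0.25] shift(tool now) [0.0005 0.0043 0.0241] shift after turn [0.0005 0.0042 0.0241] F [ 0.8  0.1 -2.5] M [0.02 0.03 0.  ] pos [0.499  0.2648 0.0541]
```

View pics/side6c.png

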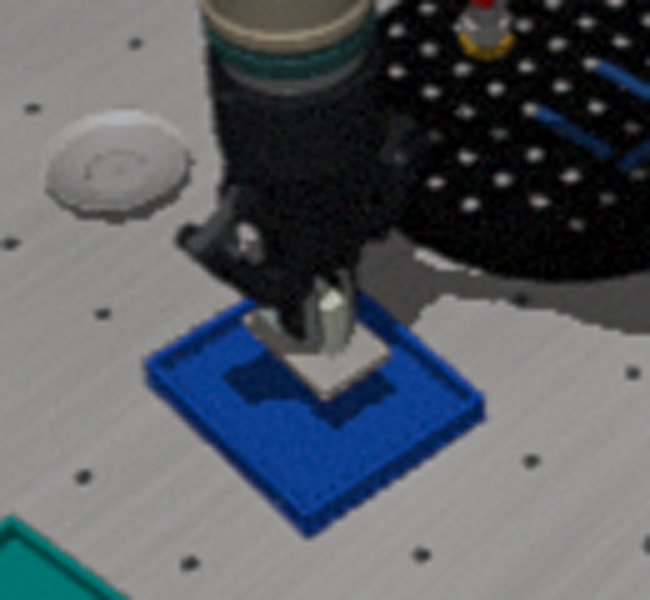

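The side view shows the carrier level above the blue tray, with the plate at (325,350) and well aligned. I'll go down gently in small steps.

Emit:
drive_tool:
  motion: "-0.1 0 0 0 0.003 0.006 0;0 0 0 0 0.001 0.008 0;0 0 0 0 0 0.008 0;0 0 0 0 0 0.004 0;0 0 0 0 0 0 0;0 0 0 0 0 0 0"

```text
clock: 21.25
position: [0.4999, 0.2694, 0.0269]
ee_rot: [-0.0, 0.054, 0.999, 0.0]
contact_force: [-0.1, 0.0, -0.9]
width: 0.0114
```

```bash
python3 go.py .499 .269 .02 174
```

```text
turn [ 0.03 -0.01 -0.22] shift(tool now) [ 0.0008 -0.0005  0.0069] shift after turn [ 0.0008 -0.0005  0.0069] F [-0.1  0.  -0.9] M [0.02 0.   0.01] pos [0.4999 0.2694 0.0269]
```

Emit:
drive_tool:
  motion: "0 0 0 0 0 0.002 0;0 0 0 0 0 0.002 0;0 0 0 0 0 0 0"

```text
clock: 21.62
position: [0.5002, 0.2695, 0.0231]
ee_rot: [0.0, 0.054, 0.999, 0.0]
contact_force: [-0.4, 0.2, -1.8]
width: 0.0112
```

Emit:
drive_tool:
  motion: "0 0 0 0 0 0.001 0;0 0 0 0 0 0.001 0;0 0 0 0 0 0 0"

```text
clock: 22.0
position: [0.5004, 0.2695, 0.0211]
ee_rot: [0.001, 0.054, 0.999, 0.001]
contact_force: [0.8, -0.4, -1.2]
width: 0.0113
```

Emit:
drive_tool:
  motion: "0 0 0 0 0 0.001 0;0 0 0 0 0 0 0"

```text
clock: 22.25
position: [0.5004, 0.2696, 0.0201]
ee_rot: [0.001, 0.054, 0.999, 0.001]
contact_force: [-0.6, -0.4, -1.3]
width: 0.0115
```

Emit:
drive_tool:
  motion: "0 0 0 0 0 0.001 0;0 0 0 0 0 0 0"

```text
clock: 22.5
position: [0.5006, 0.2697, 0.0202]
ee_rot: [0.001, 0.054, 0.999, 0.001]
contact_force: [0.4, 0.0, -1.2]
width: 0.0113
```

```bash
python3 go.py .5 .269 .02 174
```

```text
turn [ 0.09  0.11 -0.22] shift(tool now) [ 0.0006 -0.0008  0.0002] shift after turn [ 0.0006 -0.0007  0.0002] F [ 0.4  0.  -1.2] M [ 0.02 -0.    0.03] pos [0.5006 0.2697 0.0202]
```

Emit:
drive_tool:
  motion: "0 0 0 0 0 0.001 0;0 0 0 0 0 0 0"

```text
clock: 22.75
position: [0.5008, 0.2697, 0.02]
ee_rot: [0.001, 0.054, 0.999, 0.001]
contact_force: [0.6, -0.3, -1.5]
width: 0.0113
```

Emit:
drive_tool:
  motion: "0 0 0 0 0 0.001 0;0 0 0 0 0 0.0005 0"

```text
clock: 23.0
position: [0.5009, 0.2698, 0.02]
ee_rot: [0.001, 0.054, 0.999, 0.001]
contact_force: [-0.2, 0.4, 3.7]
width: 0.0112
```

```bash
python3 go.py .5 .269 .02 174
```

```text
turn [ 0.11  0.16 -0.22] shift(tool now) [ 0.0008 -0.0009 -0.    ] shift after turn [ 0.0008 -0.0009 -0.    ] F [-0.2  0.4  3.7] M [-0.11  0.32 -0.04] pos [0.5009 0.2698 0.02  ]
```

The plate is down: contact at +3.7 N, z = 0.020 as expected. I'll let go and back off.

Emit:
drive_tool:
  motion: "0 0 0 0 0 0 14;0 0 0 0 0 0 20;0 0 0 0 0 0 32;0 0 0 0 0 0 36;0 0 0 0 0 0 36;0 0 0 0 0 -0.01 36;0 0 0 0 0 -0.025 36;0 0 0 0 0 -0.04 36;0 0 0 0 0 -0.05 36;0 0 0 0 0 -0.05 36;0 0 0 0 0 0 36"
  newtons: 20

```text
clock: 24.38
position: [0.501, 0.2697, 0.2026]
ee_rot: [0.003, 0.054, 0.999, 0.001]
contact_force: [-0.5, -0.3, -1.0]
width: 0.0307
```

```bash
python3 s.py;  python3 - <<'E'
from h import *
p,d=snap("side","7"); cv2.imwrite("pics/side7c.png",cv2.resize(p[150:310,150:350,::-1],None,fx=3.7,fy=3.7,interpolation=cv2.INTER_CUBIC))
p,d=snap("top","7")
E
```

```text
t 24.38 pos [0.501  0.2697 0.2026] rv off [ -0.44  -0.25 173.78] F [-0.46 -0.29 -1.03] M [ 0.047  0.027 -0.012] w 0.0307 q6 -1.091
```

View pics/side7c.png

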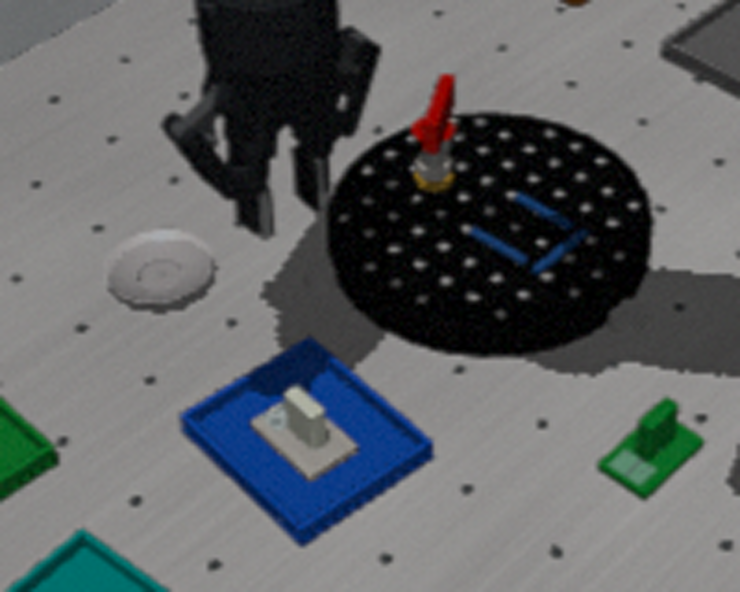

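View pics/top7.png

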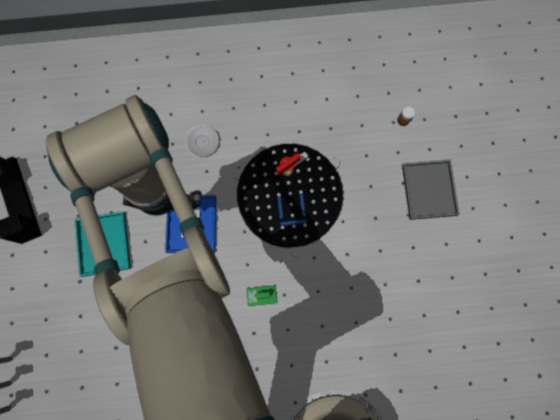

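The side view shows the carrier flat in the blue tray at (305,430). The top view shows the red knob turned, at (290,163), with the finger at its right end. I'll measure the clamp angle to check it's really at the stop.

```bash
python3 - <<'E'
from h import *
for t in("0","7"):
  for n in("top","side"):
    z=np.load(f"{n}{t}.npz");p=z["p"];d=z["d"];P=cloud(n,d)
    hsv=cv2.cvtColor(p,cv2.COLOR_RGB2HSV);H,S,V=[hsv[...,i].astype(int) for i in range(3)]
    Y=P[((H<8)|(H>172))&(S>150)&(V>60)&(P[...,2]>.1)&(P[...,2]<.12)]
    l=cv2.fitLine((Y[:,:2]*1000).astype(np.float32),cv2.DIST_HUBER,0,.01,.01).ravel()
    print(t,n,len(Y),np.degrees(np.arctan2(l[1],l[0]))%180,l[2:],cv2.minAreaRect((Y[:,:2]*1000).astype(np.float32)))
    if t=="7":
        r=(abs(P[...,0]-.503)<.05)&(abs(P[...,1]-.269)<.045)
        for lo,hi in((.01,.016),(.042,.05)):
            m=r&(P[...,2]>lo)&(P[...,2]<hi)&(p.min(2)>70);print("  ",n,lo,m.sum(),P[m].mean(0).round(4) if m.any() else 0,P[m][:,2].std() if m.any() else 0)
p=np.load("top7.npz")["p"];cv2.imwrite("pics/top7c.png",cv2.resize(p[140:230,255:325,::-1],None,fx=6,fy=6,interpolation=cv2.INTER_CUBIC))
E
```

```text
0 top 153 1.165338 [602.14166   46.796627] ((602.6649780273438, 46.72884750366211), (58.604976654052734, 11.819661140441895), 0.40575066208839417)
0 side 93 1.0697268 [599.7491   50.94389] ((600.1204833984375, 49.421844482421875), (56.5587272644043, 15.735595703125), 1.5674631595611572)
7 top 170 120.93315 [594.91223  40.7987 ] ((596.6619873046875, 40.347023010253906), (13.512846946716309, 59.185691833496094), 30.017284393310547)
   top 0.01 27 [0.519  0.2596 0.0125] 0.0015250751577044037
   top 0.042 0 0 0
7 side 63 119.629745 [591.22327   44.797787] ((594.0987548828125, 42.41632080078125), (11.153459548950195, 58.0059814453125), 29.870447158813477)
   side 0.01 198 [0.4987 0.2776 0.0123] 0.0014200432737690922
   side 0.042 55 [0.4983 0.273  0.0454] 0.0015289111139700584
```

View pics/top7c.png

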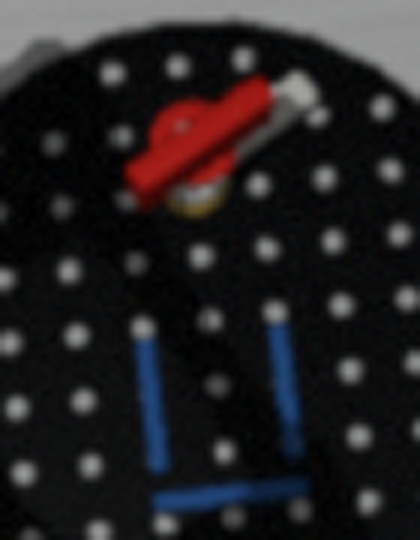

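The wing has turned 119.8° from its start yaw by the top view, or 118.6° by the coarser side view. The crop shows the finger at (295,95), well away from the empty fences.

```bash
python3 -c "
from rig import *
print(sign_off())"
```

```text
the job is handed in; nothing more can be done
None
```

I broke the red knob loose, turned it counter-clockwise to the end stop, moved the carrier into the blue tray and let go. I handed the job in at about 24.5 s of the 72 s allowed.

- **Clamp:** At the stop the twist rose to about 0.65 N m, and I eased it off before letting go. Afterwards the wing measured 119.8° from its start in the top view and 118.6° in the coarser side view; the stop is at 120°.
- **Side force on the knob:** The wrist force readings I took between steps never exceeded about 2 N sideways while the knob was held. Peaks between readings and the bearing's own deflection were not measured. The turning axis came out about 5.3 mm from the grip point.
- **Carrier:** It was set down with about 4 N of contact force. The side view shows it level and well inside the tray walls. The arm hid most of the tray from the top camera, so only the side view confirms this.
- **Other things:** The last pictures show the dish, the vial, the connector, the green look-alike and the other trays where they were; I checked this by eye only. The gripper was open and about 0.2 m up, touching nothing.

The two cameras disagreed by 2 to 3 mm, within the stated calibration error. My fit of the knob's axis from the side view was unusable, so I used the top view's fit and checked it by feel.

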